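Make up two microscope kits in their trays

TASK

Make up two microscope kits from the stock on the bench. In the long three-bay tray stand the tall objective in the bay next to the finger tab, the filter cube in the middle bay and the dropper bottle in the bay farthest from the tab; in the short two-bay tray stand the short objective in the bay next to the tab and the lens tube in the other. Leave each thing upright in the middle of its bay.

Things in the scene. Friction and masses are not known exactly. Their poses are not given: they have to be found in the camera images.
- tall_objective: The taller of two microscope objectives, white and metal, with a narrow blue ring, standing upright: 24 mm diameter, 56 mm tall, widest (24) up to 20 mm high, tapering to 22 mm at 35 and 20 mm at 45, then a nose. Origin: centre of its underside; z up along its axis. Loose, about 0.11 kg.
- short_objective: The shorter of two microscope objectives, of the same make and look, with a narrow green ring: 24 mm diameter, 48 mm tall, widest (24) up to 20 mm high, tapering to 22 mm at 30 and 20 mm at 38, then a nose. Origin: centre of its underside; z up along its axis. Loose, about 0.11 kg.
- dropper_bottle: Small brown glass dropper bottle with a black dropper cap, upright: body 25 mm diameter, straight up to 34 mm, then the shoulder, 70 mm tall in all; hold it by the body. Origin: centre of its underside; z up. Loose, about 0.035 kg.
- filter_cube: Black fluorescence filter cube with a round purple glass in a side, 34 x 34 x 36 mm (z). Origin: centre of its underside; x and y across its sides, z up; hold it across its two y sides (34 mm apart), which are firm near the top. Loose, about 0.055 kg.
- lens_tube: Short black lens tube standing on end, open through the middle: 31 mm outside diameter, 30 mm tall. Origin: centre of its underside; z up along its axis. Loose, about 0.03 kg.
- long_tray: Fixed aluminium tray, 184 x 72 mm (x, y) plus a flat rounded finger tab 34 mm long at its +x end. Three bays in a row along x, each 56 x 64 mm inside, dark liners; walls 4 mm thick, tops at z = 9 mm, bay floors at z = 3 mm. Origin: centre of the underside without the tab, on the table; z up. Bay centres at y = 0 and x = +60 (by the tab), 0, -60 mm (farthest).
- short_tray: Fixed aluminium tray, 124 x 72 mm (x, y) plus a flat rounded finger tab 34 mm long at its +x end. Two bays in a row along x, each 56 x 64 mm inside, dark liners; walls 4 mm thick, tops at z = 9 mm, bay floors at z = 3 mm. Origin: centre of the underside without the tab, on the table; z up. Bay centres at y = 0 and x = +30 (by the tab), -30 mm.
Mind the look-alikes: they are no part of the job. What is shaped like the lens_tube but red is not meant. What is shaped like the short_objective but red is not meant.

How it is judged:
At the end, for the whole second after the job is handed in: Each of the five things stands upright (within 7 degrees) on the floor of its own bay (height within 4 mm), its axis within 12 mm of the bay's centre along and across the tray, released and at rest (x of tall_objective in the frame of long_tray between 0.048 and 0.072 m and y of tall_objective in the frame of long_tray between -0.012 and 0.012 m and z of tall_objective in the frame of long_tray between -0.001 and 0.007 m and angle between each of tall_objective, filter_cube, dropper_bottle, short_objective, lens_tube's own z axis and vertical below 0.12 rad and linear speed of each of tall_objective, filter_cube, dropper_bottle, short_objective, lens_tube below 0.02 m/s and angular speed of each of tall_objective, filter_cube, dropper_bottle, short_objective, lens_tube below 0.3 rad/s and x of filter_cube in the frame of long_tray between -0.012 and 0.012 m and y of filter_cube in the frame of long_tray between -0.012 and 0.012 m and z of filter_cube in the frame of long_tray between -0.001 and 0.007 m and x of dropper_bottle in the frame of long_tray between -0.072 and -0.048 m and y of dropper_bottle in the frame of long_tray between -0.012 and 0.012 m and z of dropper_bottle in the frame of long_tray between -0.001 and 0.007 m and x of short_objective in the frame of short_tray between 0.018 and 0.042 m and y of short_objective in the frame of short_tray between -0.012 and 0.012 m and z of short_objective in the frame of short_tray between -0.001 and 0.007 m and x of lens_tube in the frame of short_tray between -0.042 and -0.018 m and y of lens_tube in the frame of short_tray between -0.012 and 0.012 m and z of lens_tube in the frame of short_tray between -0.001 and 0.007 m); the robot touches nothing.
It also fails if it takes over 112 s, if anything falls off the work surface, if the arm or the gripper's body presses on something with over 40 N, if the wrist force passes 120 N, or if a joint passes its speed limit or range.

ROBOT

A 6-joint arm with a two-finger parallel gripper is mounted at the origin on the work surface; the furniture and walls round the work are solid. World frame = base frame: x ahead of the robot, y to its left, z up, the work surface at z = 0. Lengths are in m, angles in rad, forces in N, time in s.
With the tool pointing down it reaches from about 0.35 to 0.975 m from the base axis. Payload 4.9 kg.
Tool frame: the origin (TCP) lies on the mounting face of the last link; the fingertips stand 173 mm ahead of it and the grasp point (between the pads) lies 155 mm ahead of it; z points along the fingers, y is the direction in which the jaws open and shut (so a half turn about z gives the same grasp; the last joint's range is limited). The gripper opens to 85 mm and grips with 20 to 120 N. Pads are 22 mm wide; open, the fingers measure 114 mm over their backs; the gripper's body (76 mm by 85 mm) begins 54 mm behind the grasp point. The pads swing forward as they close: fully open they stand 13 mm farther back than shut.
Start: joints at [1.015, 0.053, 1.613, -0, 1.476, -0.119], TCP at [0.264, 0.566, 0.405] pointing down, gripper open.
Joint ranges: [-3.01, 3.01], [-1.01, 2.22], [0.06, 2.58], [-1.02, 4.17], [0.09, 2.62], [-3.14, 3.14]. Speed limits (rad/s): [2.57, 2.57, 3.14, 3.14, 3.14, 3.14].

INTERFACE

Orientations are given as a unit quaternion [w, x, y, z].
In Python, from plant import manip gives the robot as it stands.
- The arm moves only by the tool play_rows, never from a script. Its argument "increments" is a list of rows, each an object with "offset": the shift along the tool's x, y, z in mm, a list of three; "twist": the turn about the tool's z in rad; "grip": the opening, from 0 (shut) to 1 (fully open). In form: [{"offset": [dx, dy, dz], "twist": twist, "grip": grip}, ...]. A call has 1 to 5 rows; each row is the pose to reach, as a shift and turn from the pose commanded when the call began, along the tool's axes at that moment; what a row does not reach only later rows make up. A row lasts 1/12 s, in which the tool goes at most 41.7 mm and 7.16 degrees, less where a joint would pass 70% of its speed; a pose out of reach is approached as far as the arm can. A call with a gripper value outside its range is refused whole. The fingers move at their own pace and stop on an object; the grip force is fixed at half the most. Time passes only in rows, so rows that repeat a pose let the fingers close. It gives the time, the measured TCP pose, the force and the opening at its end, in the units of the state.
- manip.state(): the state, without advancing time (a new reading comes with each control period).
- manip.grab_frame(name): name is "scene" or "top"; returns the picture (420x560x3 uint8, blue, green, red); there is no depth.
- manip.get_calibration(name): a dict with "fx", "fy", "cx", "cy" (pixels), "k1" (the pictures are not rectified: a ray, as slopes to the right and down, at radius r is drawn at 1 + k1 r^2 times it, then the intrinsics apply), "T" (4x4, takes a point from camera to world coordinates). Camera axes: x right, y down, z forward; pixel columns grow to the right and rows downward; lengths in m; the calibration is good to about 2 mm. A picture is of the moment at which its call begins. get_calibration takes no time and is no camera call.
- manip.job_done(): hands the job in, once; it reports no verdict.
Trained networks look in the newest picture that a camera, given by its name, has taken for a name from the list of things; names that differ only in an ending like _2 or _b are one class to them, and where a whole thing is asked for, a point or a joint stands for the part that bears it (a point fixed in the world has none). Each returns a list of dicts, best first, with "p" (0 to 1); they miss things now and then, are a little off and sometimes report something else, mostly with a low value. They report only what shows in the picture. A call takes as long as a camera call. They do not tell look-alikes from the thing itself.
- manip.boxes_of(query, camera): "xyz" ([x, y, z] in m, in the coordinates of the camera as it stood for that picture, good to about 4 mm: the middle of the surface that is visible of it).
- manip.tip_of(query, camera): "xyz" ([x, y, z] in m, in the coordinates of the camera as it stood for that picture, good to about 4 mm: a listed point, or the origin of a listed thing).
The state is a dict: "time": time; "joint_pos": joint angles; "joint_vel": joint speeds; "joint_efforts": joint torques, N m; "tool_pos": TCP position; "tool_rot": TCP orientation; "contact_force": force on the tool from outside, world axes, zero at the start; "ft_torque": the same for the moment, N m; "gripper_width": opening from 0.0 (shut) to 1.0 (fully open).
Only numpy, scipy, OpenCV 4.12 (cv2) and the standard library are available. Lean on these libraries where they do the work, as an engineer would, in place of code of your own. Each camera call takes 0.05 s, during which the arm holds its last target. There are 200 camera calls.

## Working session

There is one attempt and no reset: what is moved stays moved. The work goes in short steps, Python scripts to look and compute and a tool call to move; the robot and the scene stay as the last step left them, time stands still between calls to the robot, and variables do not carry over. Pictures are saved under pics/ and viewed, about 12 in all and at most 16, crops included, and the job is handed in when it is done.

Besides the shell and the picture viewer there is one more tool, called after "Request:" by a JSON object that holds its "op" and its "data", one argument or row to a line. play_rows: Moves the arm, as the interface text tells. Its arguments: {"type":"object","properties":{"increments":{"type":"array"}},"required":["increments"]}

```bash
mkdir -p pics; ls
cat > h.py <<'E'
import numpy as np, cv2
from plant import manip
def w(cam,p):
    T=np.array(manip.get_calibration(cam)["T"]); return T[:3,:3]@np.array(p)+T[:3,3]
def ray(cam,u,v,z):
    c=manip.get_calibration(cam);K=np.array([[c["fx"],0,c["cx"]],[0,c["fy"],c["cy"]],[0,0,1.]])
    d=np.array([(u-c["cx"])/c["fx"],(v-c["cy"])/c["fy"]]);s=d.copy()
    for _ in range(20): s=d/(1+c["k1"]*(s@s))
    T=np.array(c["T"]);r=T[:3,:3]@np.array([s[0],s[1],1]);o=T[:3,3]
    return o+r*(z-o[2])/r[2]
def px(cam,P):
    c=manip.get_calibration(cam);T=np.array(c["T"]);q=T[:3,:3].T@(np.array(P)-T[:3,3]);s=q[:2]/q[2]
    s=s*(1+c["k1"]*(s@s));return np.array([c["fx"]*s[0]+c["cx"],c["fy"]*s[1]+c["cy"]])
E
python3 - <<'E'
from h import *
for c in ("top","scene"):
    cv2.imwrite(f"pics/{c}0.png",cv2.resize(manip.grab_frame(c),(784,588),interpolation=cv2.INTER_CUBIC))
    print(c,np.round(manip.get_calibration(c)["T"],3).tolist())
    for n in "tall_objective short_objective dropper_bottle filter_cube lens_tube long_tray short_tray".split():
        for f in (manip.boxes_of,manip.tip_of):
            print(n,f.__name__,[(round(d["p"],2),np.round(w(c,d["xyz"]),3).tolist(),np.round(px(c,w(c,d["xyz"]))).astype(int).tolist()) for d in f(n,c) if d["p"]>.2])
s=manip.state();print(s)
E
```

```text
pics
top [[0.196, -0.937, 0.288, 0.254], [-0.981, -0.188, 0.055, -0.057], [0.002, -0.294, -0.956, 1.009], [0.0, 0.0, 0.0, 1.0]]
tall_objective call [(0.41, [0.652, 0.056, 0.039], [264, 167])]
tall_objective call [(0.48, [0.654, 0.057, 0.001], [264, 172])]
short_objective call [(0.47, [0.465, 0.055, 0.036], [247, 245])]
short_objective call [(0.67, [0.579, 0.28, 0.001], [165, 184]), (0.56, [0.467, 0.061, 0.002], [245, 247]), (0.47, [0.4, 0.077, -0.002], [232, 275])]
dropper_bottle call [(0.66, [0.455, -0.063, 0.042], [299, 259]), (0.58, [0.589, 0.003, 0.024], [281, 199])]
dropper_bottle call [(0.71, [0.461, -0.064, 0.002], [299, 261])]
filter_cube call [(0.63, [0.636, -0.105, 0.037], [332, 187])]
filter_cube call [(0.66, [0.592, 0.002, 0.001], [282, 201]), (0.58, [0.639, -0.108, 0.001], [332, 191])]
lens_tube call [(0.6, [0.589, 0.0, 0.024], [282, 199]), (0.52, [0.521, 0.151, 0.022], [211, 215])]
lens_tube call [(0.65, [0.592, 0.001, -0.001], [282, 201]), (0.56, [0.518, 0.154, 0.001], [211, 218])]
long_tray call [(0.86, [0.554, -0.286, 0.002], [402, 240])]
long_tray call [(0.92, [0.54
[... 1309 characters left out ...]
 174])]
{'time': 1.5, 'joint_pos': array([ 1.01498673e+00,  5.27313742e-02,  1.61286105e+00,  1.91753602e-05,
        1.47599812e+00, -1.18987866e-01]), 'joint_vel': array([ 0.00071871,  0.00059618,  0.00130171, -0.00149441,  0.00033984,
       -0.00076491]), 'joint_efforts': array([ 2.16443905e-04, -3.93680477e+01, -3.70449436e+01, -1.49189636e-04,
        7.17240382e-04,  4.09674760e-05]), 'tool_pos': array([0.26440352, 0.56631568, 0.4047074 ]), 'tool_rot': array([-8.65773081e-06,  2.16679403e-01,  9.76242816e-01,  4.15375809e-06]), 'contact_force': array([-0.1287109 ,  0.08097048,  0.3839335 ]), 'ft_torque': array([0.00459499, 0.02719442, 0.06503693]), 'gripper_width': 1.0000811980820714}
```

Run:
```python
import cv2
a=cv2.imread("pics/top0.png");b=cv2.imread("pics/scene0.png")
t=cv2.resize(a,(560,420)) 
c=cv2.resize(a[170:420,180:620],(792,450),interpolation=cv2.INTER_CUBIC)  # 1.8x of 1.4x
cv2.imwrite("pics/topc.png",c)
```

```text
(no output)
```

View pics/topc.png

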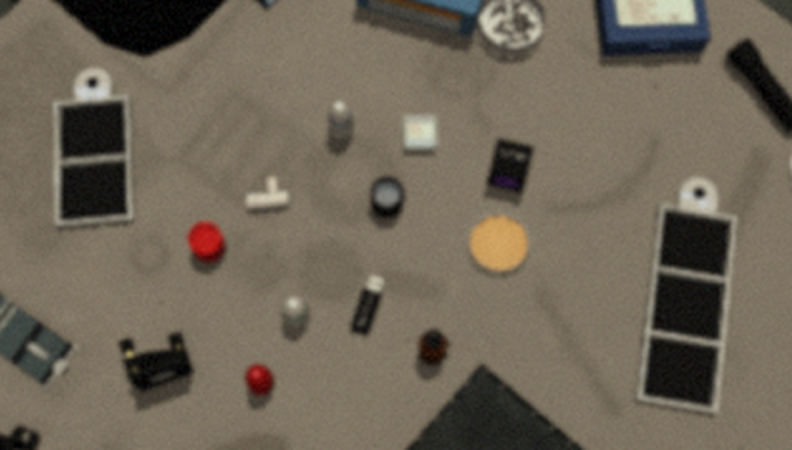

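View pics/scene0.png

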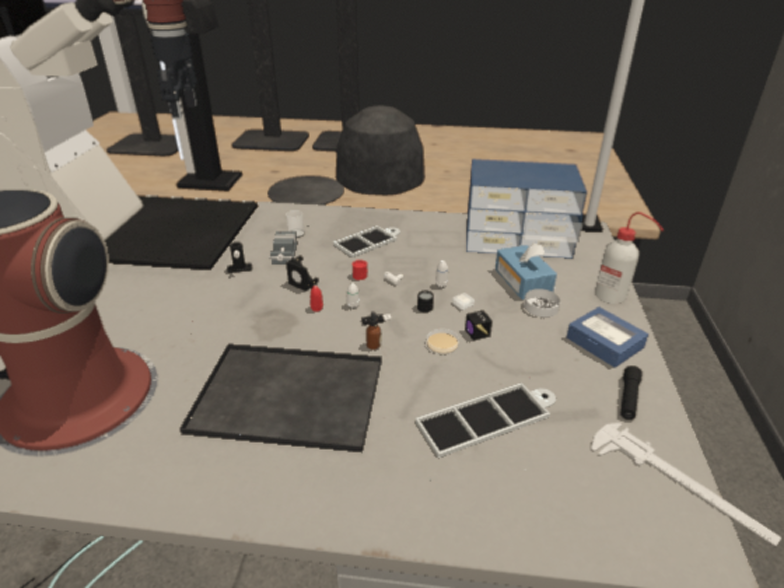

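The top crop shows the long tray on the right (its tab away from the robot), the short tray on the left, the tall objective at (340,118), the short one at (293,310), the black tube at (387,196), the cube at (510,168) and the bottle at (432,346). The look-alikes are the red tube at (207,242) and the red objective at (259,378). The scene view agrees: tall objective at (441,273), short at (352,295), black tube (425,300), bottle (373,335) and cube (478,325). Next I'll fit the trays and enlarge the candidates to confirm them.

Run:
```python
from h import *
t=manip.grab_frame("top");s=manip.grab_frame("scene")
g=cv2.cvtColor(t,cv2.COLOR_BGR2GRAY);m=(g<60).astype(np.uint8)
n,l,st,ce=cv2.connectedComponentsWithStats(m)
for i in range(1,n):
    if 150<st[i,4]<3000:
        P=[ray("top",*p,0.004)[:2] for p in np.argwhere(l==i)[:,::-1].astype(float)]
        r=cv2.minAreaRect(np.float32(P)*1000)
        print(np.round(ce[i]),st[i,4],np.round(r[0],1),np.round(r[1],1),round(r[2],1))
c=lambda im,x,y,h,k:cv2.resize(im[y-h:y+h,x-h:x+h],(k,k),interpolation=cv2.INTER_CUBIC)
A=np.hstack([c(s,342,232,24,260),c(s,317,196,24,260),c(s,251,211,24,260)])
B=np.hstack([c(s,304,214,24,260),c(s,267,240,24,260),c(t,332,188,20,260)])
cv2.imwrite("pics/m.png",np.vstack([A,B]))
```

```text
[382. 136.] 412 [ 807.7 -198.3] [128.7  78.5] 64.7
[294. 127.] 303 [782.2  14. ] [121.9  37.1] 85.0
[431. 155.] 450 [ 775.3 -331.7] [102.6  34.7] 40.3
[165. 173.] 482 [606.5 288.1] [51.3 57.8] 16.3
[330. 188.] 276 [ 644.9 -103.2] [33.  51.7] 86.4
[165. 196.] 508 [548.7 271.6] [50.3 57.2] 16.1
[404. 218.] 530 [ 606.8 -282.5] [51.1 59.2] 1.1Traceback (most recent call last):
  File "<stdin>", line 7, in <module>
  File "h.py", line 6, in ray
    c=manip.get_calibration(cam);K=np.array([[c["fx"],0,c["cx"]],[0,c["fy"],c["cy"]],[0,0,1.]])
ValueError: time passes only in moves, steps and waits
```

```bash
sed -i 's/manip.get_calibration(cam)/cal(cam)/; s/^from plant import manip/from plant import manip\nimport functools\ncal=functools.lru_cache(manip.get_calibration)/' h.py
python3 - <<'E'
from h import *
t=manip.grab_frame("top");s=manip.grab_frame("scene")
g=cv2.cvtColor(t,cv2.COLOR_BGR2GRAY);m=(g<60).astype(np.uint8)
n,l,st,ce=cv2.connectedComponentsWithStats(m)
for i in range(1,n):
    if 150<st[i,4]<900:
        P=[ray("top",*p,0.004)[:2] for p in np.argwhere(l==i)[:,::-1].astype(float)]
        r=cv2.minAreaRect(np.float32(P)*1000)
        print(np.round(ce[i]),st[i,4],np.round(r[0],1),np.round(r[1],1),round(r[2],1),np.round(np.mean(P,0),4))
c=lambda im,x,y,h,k:cv2.resize(im[y-h:y+h,x-h:x+h],(k,k),interpolation=cv2.INTER_CUBIC)
A=np.hstack([c(s,342,232,24,260),c(s,317,196,24,260),c(s,251,211,24,260)])
B=np.hstack([c(s,304,214,24,260),c(s,267,240,24,260),c(t,332,188,20,260)])
cv2.imwrite("pics/m.png",np.vstack([A,B]));print(manip.state()["time"])
E
```

```text
[382. 136.] 413 [ 808.6 -198.9] [129.   79.2] 64.7 [ 0.8047 -0.206 ]
[295. 127.] 299 [782.4  13.6] [121.1  35.8] 84.7 [0.786  0.0083]
[431. 155.] 453 [ 774.8 -331.1] [102.6  36.2] 40.3 [ 0.7775 -0.3318]
[165. 172.] 481 [607.  288.2] [50.4 58.1] 16.5 [0.6066 0.2884]
[330. 188.] 272 [ 645.8 -103.2] [32.9 49.9] 86.4 [ 0.6456 -0.1029]
[165. 196.] 510 [548.7 271.6] [50.8 57.2] 16.1 [0.5485 0.2718]
[404. 218.] 527 [ 606.9 -282.4] [50.8 59.2] 0.7 [ 0.6068 -0.2824]
[401. 243.] 565 [ 546.8 -283.7] [51.3 59.6] 1.4 [ 0.5465 -0.2836]
[191. 267.] 390 [399.9 169.8] [44.7 55.5] 35.3 [0.3988 0.1689]
[398. 268.] 585 [ 486.6 -284.5] [51.4 59.2] 0.7 [ 0.4866 -0.2843]
[132. 302.] 287 [297.5 282. ] [44.2 51.9] 83.6 [0.297  0.2794]
1.7
```

View pics/m.png

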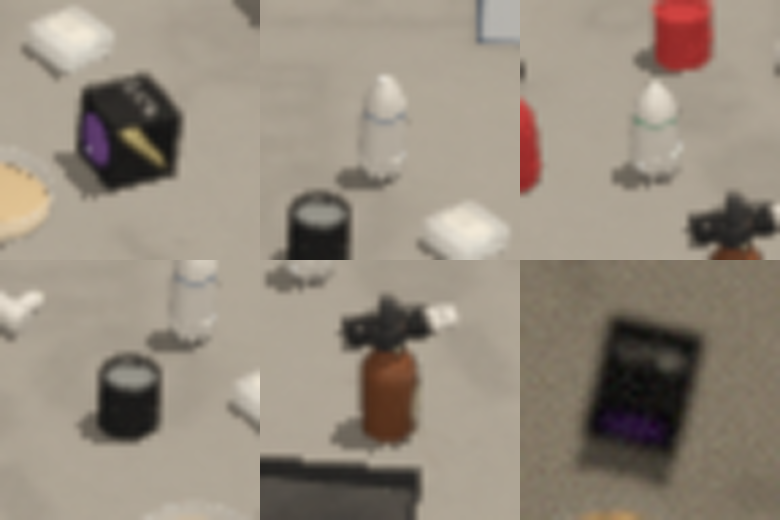

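Crops confirm: blue ring means tall objective, green ring means short objective, black tube, brown bottle. The cube's purple glass faces −x, so its y sides lie along world y. I'll square the tool to the world frame while starting across.

Request:
{"op": "play_rows", "data": {
  "increments": [
    {"offset": [-25, -24, 0], "twist": -0.109, "grip": 0.8},
    {"offset": [-50, -48, 0], "twist": -0.218, "grip": 0.8},
    {"offset": [-75, -72, 0], "twist": -0.327, "grip": 0.8},
    {"offset": [-100, -97, 0], "twist": -0.437, "grip": 0.8},
    {"offset": [-100, -97, 0], "twist": -0.437, "grip": 0.8}
  ]
}}

```text
time: 2.12
tool_pos: [0.3153, 0.4325, 0.4045]
tool_rot: [0.0, -0.0, 1.0, -0.001]
contact_force: [-0.2, 1.8, -0.3]
gripper_width: 0.801
```

Request:
{"op": "play_rows", "data": {
  "increments": [
    {"offset": [-14, -35, 8], "twist": 0, "grip": 0.8},
    {"offset": [-28, -70, 16], "twist": 0, "grip": 0.8},
    {"offset": [-42, -105, 24], "twist": 0, "grip": 0.8},
    {"offset": [-56, -140, 32], "twist": 0, "grip": 0.8},
    {"offset": [-70, -175, 40], "twist": 0, "grip": 0.8}
  ]
}}

```text
time: 2.53
tool_pos: [0.3842, 0.2598, 0.3647]
tool_rot: [0.0, -0.0, 1.0, 0.0]
contact_force: [1.5, 0.0, 0.5]
gripper_width: 0.8
```

Request:
{"op": "play_rows", "data": {
  "increments": [
    {"offset": [-14, -35, 8], "twist": 0, "grip": 0.8},
    {"offset": [-28, -70, 16], "twist": 0, "grip": 0.8},
    {"offset": [-42, -105, 24], "twist": 0, "grip": 0.8},
    {"offset": [-56, -140, 32], "twist": 0, "grip": 0.8},
    {"offset": [-70, -175, 40], "twist": 0, "grip": 0.8}
  ]
}}

```text
time: 2.95
tool_pos: [0.4544, 0.0846, 0.3248]
tool_rot: [0.001, 0.0, 1.0, 0.0]
contact_force: [-0.1, 0.4, -0.5]
gripper_width: 0.798
```

Request:
{"op": "play_rows", "data": {
  "increments": [
    {"offset": [-11, -25, 20], "twist": 0, "grip": 0.8},
    {"offset": [-11, -25, 42], "twist": 0, "grip": 0.8},
    {"offset": [-11, -25, 42], "twist": 0, "grip": 0.8},
    {"offset": [-11, -25, 42], "twist": 0, "grip": 0.8}
  ]
}}

```text
time: 3.28
tool_pos: [0.4646, 0.0612, 0.2816]
tool_rot: [-0.002, 0.0, 1.0, 0.0]
contact_force: [0.6, 0.2, -0.2]
gripper_width: 0.802
```

Request:
{"op": "play_rows", "data": {
  "increments": [
    {"offset": [0, 0, 30], "twist": 0, "grip": 0.8},
    {"offset": [0, 0, 60], "twist": 0, "grip": 0.8},
    {"offset": [0, 0, 85], "twist": 0, "grip": 0.8},
    {"offset": [0, 0, 100], "twist": 0, "grip": 0.8},
    {"offset": [0, 0, 100], "twist": 0, "grip": 0.8}
  ]
}}

```text
time: 3.7
tool_pos: [0.4637, 0.0623, 0.1807]
tool_rot: [-0.002, -0.001, 1.0, 0.0]
contact_force: [-0.7, 0.3, -1.0]
gripper_width: 0.803
```

Request:
{"op": "play_rows", "data": {
  "increments": [
    {"offset": [0, 0, 0], "twist": 0, "grip": 0.0},
    {"offset": [0, 0, 0], "twist": 0, "grip": 0.0},
    {"offset": [0, 0, 0], "twist": 0, "grip": 0.0},
    {"offset": [0, 0, 0], "twist": 0, "grip": 0.0},
    {"offset": [0, 0, 0], "twist": 0, "grip": 0.0}
  ]
}}

```text
time: 4.12
tool_pos: [0.4662, 0.0612, 0.1851]
tool_rot: [0.002, -0.0, 1.0, -0.0]
contact_force: [-1.1, -0.2, 5.6]
gripper_width: 0.234
```

Request:
{"op": "play_rows", "data": {
  "increments": [
    {"offset": [0, 0, 0], "twist": 0, "grip": 0.0},
    {"offset": [0, 0, 0], "twist": 0, "grip": 0.0},
    {"offset": [0, 0, 0], "twist": 0, "grip": 0.0},
    {"offset": [0, 0, 0], "twist": 0, "grip": 0.0},
    {"offset": [0, 0, 0], "twist": 0, "grip": 0.0}
  ]
}}

```text
time: 4.53
tool_pos: [0.4663, 0.0611, 0.185]
tool_rot: [0.002, -0.0, 1.0, 0.0]
contact_force: [-1.0, 0.6, 6.2]
gripper_width: 0.241
```

Request:
{"op": "play_rows", "data": {
  "increments": [
    {"offset": [0, 0, 0], "twist": 0, "grip": 0.0},
    {"offset": [0, 0, -10], "twist": 0, "grip": 0.0},
    {"offset": [0, 0, -30], "twist": 0, "grip": 0.0},
    {"offset": [0, 0, -60], "twist": 0, "grip": 0.0},
    {"offset": [0, 0, -100], "twist": 0, "grip": 0.0}
  ]
}}

```text
time: 4.95
tool_pos: [0.4634, 0.0611, 0.2815]
tool_rot: [-0.003, -0.0, 1.0, 0.0]
contact_force: [0.3, 0.1, -1.8]
gripper_width: 0.238
```

Run:
```python
from h import *
s=manip.grab_frame("scene");st=manip.state();print(st["time"],st["tool_pos"],st["gripper_width"],st["contact_force"])
p=st["tool_pos"]-[0,0,.16];u,v=np.round(px("scene",p)).astype(int)
cv2.imwrite("pics/a1.png",cv2.resize(s[v-60:v+60,u-60:u+60],(480,480),interpolation=cv2.INTER_CUBIC))
```

```text
5.0 [0.46711888 0.06119263 0.29242446] 0.24015176864633345 [7.32322235 1.86069666 4.86291537]
```

View pics/a1.png

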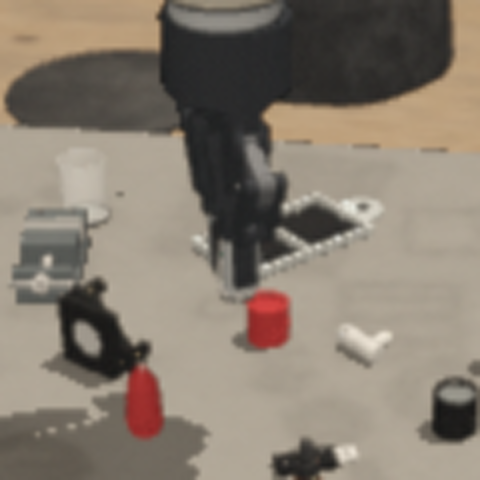

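The fingers stopped at about 20 mm and the red look-alikes are undisturbed, but the finger hides the object at crop (235,290). I'll zoom in to check the hold.

Run:
```python
from h import *
s=manip.grab_frame("scene");t=manip.grab_frame("top");st=manip.state();p=st["tool_pos"];print(p,st["gripper_width"],st["contact_force"])
for d in (.145,.155,.173,.185): print(d,px("scene",p-[0,0,d]),px("top",p-[0,0,d]))
print("old",px("scene",[.466,.061,.0]),px("top",[.466,.061,0]))
u,v=np.round(px("scene",p-[0,0,.165])).astype(int);a=cv2.resize(s[v-25:v+25,u-25:u+25],(390,390),interpolation=cv2.INTER_CUBIC)
U,V=np.round(px("top",p-[0,0,.165])).astype(int);b=cv2.resize(t[V-25:V+25,U-25:U+25],(390,390),interpolation=cv2.INTER_CUBIC)
print(u,v,U,V);cv2.imwrite("pics/a2.png",np.hstack([a,b]))
```

```text
[0.46650305 0.06110842 0.28771111] 0.23820928156484883 [ 0.26487594  0.20047872 -1.4499975 ]
0.145 [249.62548329 169.70899332] [240.27346702 231.46795152]
0.155 [249.78078625 173.32501717] [240.67156057 232.77784693]
0.173 [250.05609014 179.73192387] [241.3675236 235.0671034]
0.185 [250.23665968 183.93195684] [241.81737257 236.5462973 ]
old [251.52439748 217.77322553] [245.26019139 248.08049518]
250 177 241 234
```

View pics/a2.png

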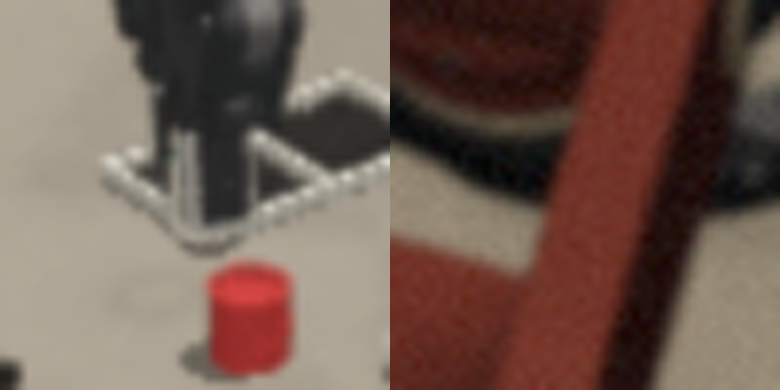

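It is in hand: white shows on both sides of the finger, with its base just below the fingertip. Moving it to the short tray's tab bay.

Request:
{"op": "play_rows", "data": {
  "increments": [
    {"offset": [-18, 29, 0], "twist": 0, "grip": 0},
    {"offset": [-36, 58, 0], "twist": 0, "grip": 0},
    {"offset": [-54, 87, 0], "twist": 0, "grip": 0},
    {"offset": [-72, 116, 0], "twist": 0, "grip": 0},
    {"offset": [-90, 145, 0], "twist": 0, "grip": 0}
  ]
}}

```text
time: 5.52
tool_pos: [0.555, 0.2075, 0.2812]
tool_rot: [-0.001, -0.0, 1.0, -0.0]
contact_force: [0.4, -0.1, -0.8]
gripper_width: 0.239
```

Request:
{"op": "play_rows", "data": {
  "increments": [
    {"offset": [-18, 29, 0], "twist": 0, "grip": 0},
    {"offset": [-36, 58, 0], "twist": 0, "grip": 0},
    {"offset": [-50, 82, 0], "twist": 0, "grip": 0},
    {"offset": [-50, 82, 0], "twist": 0, "grip": 0},
    {"offset": [-50, 82, 0], "twist": 0, "grip": 0}
  ]
}}

```text
time: 5.93
tool_pos: [0.6047, 0.289, 0.2809]
tool_rot: [-0.001, -0.001, 1.0, -0.001]
contact_force: [-0.0, -0.1, -1.2]
gripper_width: 0.239
```

Request:
{"op": "play_rows", "data": {
  "increments": [
    {"offset": [0, 0, 30], "twist": 0, "grip": 0},
    {"offset": [0, 0, 60], "twist": 0, "grip": 0},
    {"offset": [0, 0, 75], "twist": 0, "grip": 0},
    {"offset": [0, 0, 75], "twist": 0, "grip": 0},
    {"offset": [0, 0, 75], "twist": 0, "grip": 0}
  ]
}}

```text
time: 6.35
tool_pos: [0.6042, 0.2872, 0.2063]
tool_rot: [-0.002, 0.0, 1.0, -0.001]
contact_force: [-0.7, 0.5, -0.8]
gripper_width: 0.236
```

Request:
{"op": "play_rows", "data": {
  "increments": [
    {"offset": [-2, 0, 8], "twist": 0, "grip": 0},
    {"offset": [-2, 0, 14], "twist": 0, "grip": 0},
    {"offset": [-2, 0, 16], "twist": 0, "grip": 0},
    {"offset": [-2, 0, 18], "twist": 0, "grip": 0},
    {"offset": [-2, 0, 18], "twist": 0, "grip": 0}
  ]
}}

```text
time: 6.77
tool_pos: [0.607, 0.2882, 0.1897]
tool_rot: [-0.0, -0.0, 1.0, -0.0]
contact_force: [-0.6, -1.2, -0.4]
gripper_width: 0.239
```

Request:
{"op": "play_rows", "data": {
  "increments": [
    {"offset": [0, 0, 1], "twist": 0, "grip": 0},
    {"offset": [0, 0, 2], "twist": 0, "grip": 0},
    {"offset": [0, 0, 2], "twist": 0, "grip": 0}
  ]
}}

```text
time: 7.02
tool_pos: [0.6072, 0.2883, 0.1881]
tool_rot: [0.0, -0.0, 1.0, 0.0]
contact_force: [-0.5, -0.5, 0.8]
gripper_width: 0.24
```

Request:
{"op": "play_rows", "data": {
  "increments": [
    {"offset": [0, 0, 1], "twist": 0, "grip": 0},
    {"offset": [0, 0, 1], "twist": 0, "grip": 0}
  ]
}}

```text
time: 7.18
tool_pos: [0.6073, 0.2883, 0.1881]
tool_rot: [0.0, -0.0, 1.0, 0.0]
contact_force: [-2.6, -1.1, 5.7]
gripper_width: 0.239
```

Request:
{"op": "play_rows", "data": {
  "increments": [
    {"offset": [0, 0, 1], "twist": 0, "grip": 0.35},
    {"offset": [0, 0, 1], "twist": 0, "grip": 0.5},
    {"offset": [0, 0, 1], "twist": 0, "grip": 0.65},
    {"offset": [0, 0, 1], "twist": 0, "grip": 0.65},
    {"offset": [0, 0, 1], "twist": 0, "grip": 0.65}
  ]
}}

```text
time: 7.6
tool_pos: [0.607, 0.2881, 0.1855]
tool_rot: [-0.0, -0.0, 1.0, -0.0]
contact_force: [-0.3, 0.8, 0.5]
gripper_width: 0.651
```

Request:
{"op": "play_rows", "data": {
  "increments": [
    {"offset": [0, 0, -15], "twist": 0, "grip": 0.65},
    {"offset": [0, 0, -40], "twist": 0, "grip": 0.65},
    {"offset": [0, 0, -70], "twist": 0, "grip": 0.65},
    {"offset": [0, 0, -100], "twist": 0, "grip": 0.65},
    {"offset": [0, 0, -100], "twist": 0, "grip": 0.65}
  ]
}}

```text
time: 8.02
tool_pos: [0.6093, 0.289, 0.2955]
tool_rot: [0.007, -0.0, 1.0, 0.002]
contact_force: [1.4, 1.3, 1.4]
gripper_width: 0.648
```

```bash
cat > look.py <<'E'
import sys
from h import *
# look.py out cam x y z half ...
o=[]
f={c:manip.grab_frame(c) for c in ("scene","top")}
a=sys.argv[2:]
for i in range(0,len(a),4):
    P=[float(v) for v in a[i+1:i+4]];u,v=np.round(px(a[i],P)).astype(int);print(a[i],u,v)
    o.append(cv2.resize(f[a[i]][max(v-25,0):v+25,u-25:u+25],(390,390),interpolation=cv2.INTER_CUBIC))
cv2.imwrite("pics/"+sys.argv[1],np.hstack(o))
st=manip.state();print(st["time"],st["tool_pos"],st["gripper_width"])
E
python3 look.py b1.png scene .58 .28 .02 top .58 .28 .02
```

```text
scene 262 167
top 164 181
8.1167 [0.60778112 0.28845673 0.28953014] 0.6464132286812727
```

View pics/b1.png

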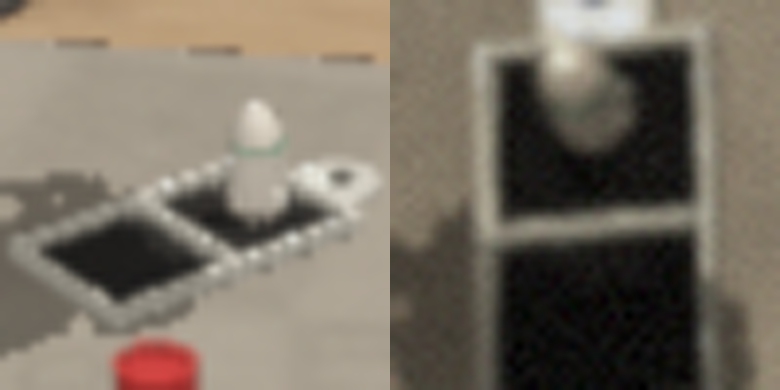

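Short objective stands upright in mid-bay (scene crop (255,160), top crop base near (595,130)). Next, the black lens tube.

Request:
{"op": "play_rows", "data": {
  "increments": [
    {"offset": [2, -36, 0], "twist": 0, "grip": 0.8},
    {"offset": [4, -72, 0], "twist": 0, "grip": 0.8},
    {"offset": [6, -108, 0], "twist": 0, "grip": 0.8},
    {"offset": [8, -144, 0], "twist": 0, "grip": 0.8},
    {"offset": [10, -180, 0], "twist": 0, "grip": 0.8}
  ]
}}

```text
time: 8.53
tool_pos: [0.596, 0.1067, 0.2843]
tool_rot: [-0.001, -0.0, 1.0, -0.0]
contact_force: [0.4, -1.3, 0.2]
gripper_width: 0.803
```

Request:
{"op": "play_rows", "data": {
  "increments": [
    {"offset": [2, -36, 0], "twist": 0, "grip": 0.8},
    {"offset": [4, -72, 0], "twist": 0, "grip": 0.8},
    {"offset": [6, -108, 0], "twist": 0, "grip": 0.8},
    {"offset": [6, -108, 0], "twist": 0, "grip": 0.8},
    {"offset": [6, -108, 0], "twist": 0, "grip": 0.8}
  ]
}}

```text
time: 8.95
tool_pos: [0.5905, -0.0014, 0.2846]
tool_rot: [-0.001, 0.002, 1.0, 0.0]
contact_force: [0.1, 1.0, 0.2]
gripper_width: 0.798
```

Request:
{"op": "play_rows", "data": {
  "increments": [
    {"offset": [0, 0, 30], "twist": 0, "grip": 0.8},
    {"offset": [0, 0, 60], "twist": 0, "grip": 0.8},
    {"offset": [0, 0, 80], "twist": 0, "grip": 0.8},
    {"offset": [0, 0, 80], "twist": 0, "grip": 0.8},
    {"offset": [0, 0, 80], "twist": 0, "grip": 0.8}
  ]
}}

```text
time: 9.37
tool_pos: [0.5902, 0.0015, 0.2039]
tool_rot: [-0.002, -0.001, 1.0, 0.0]
contact_force: [1.1, 0.2, -0.4]
gripper_width: 0.8
```

Request:
{"op": "play_rows", "data": {
  "increments": [
    {"offset": [0, 0, 12], "twist": 0, "grip": 0.8},
    {"offset": [0, 0, 24], "twist": 0, "grip": 0.8},
    {"offset": [0, 0, 25], "twist": 0, "grip": 0.8},
    {"offset": [0, 0, 25], "twist": 0, "grip": 0.6},
    {"offset": [0, 0, 25], "twist": 0, "grip": 0.4}
  ]
}}

```text
time: 9.78
tool_pos: [0.5912, 0.0002, 0.181]
tool_rot: [0.0, -0.0, 1.0, -0.0]
contact_force: [0.6, 0.4, 0.2]
gripper_width: 0.534
```

Request:
{"op": "play_rows", "data": {
  "increments": [
    {"offset": [0, 0, 0], "twist": 0, "grip": 0.2},
    {"offset": [0, 0, 0], "twist": 0, "grip": 0.0},
    {"offset": [0, 0, 0], "twist": 0, "grip": 0.0},
    {"offset": [0, 0, 0], "twist": 0, "grip": 0.0},
    {"offset": [0, 0, 0], "twist": 0, "grip": 0.0}
  ]
}}

```text
time: 10.2
tool_pos: [0.5915, 0.0001, 0.1816]
tool_rot: [0.001, -0.0, 1.0, -0.0]
contact_force: [-0.3, 0.8, 4.1]
gripper_width: 0.33
```

Request:
{"op": "play_rows", "data": {
  "increments": [
    {"offset": [0, 0, -5], "twist": 0, "grip": 0.0},
    {"offset": [0, 0, -20], "twist": 0, "grip": 0.0},
    {"offset": [0, 0, -45], "twist": 0, "grip": 0.0},
    {"offset": [0, 0, -75], "twist": 0, "grip": 0.0},
    {"offset": [0, 0, -100], "twist": 0, "grip": 0.0}
  ]
}}

```text
time: 10.62
tool_pos: [0.5907, 0.0002, 0.2818]
tool_rot: [-0.0, -0.0, 1.0, 0.0]
contact_force: [1.2, 0.8, 0.1]
gripper_width: 0.328
```

Request:
{"op": "play_rows", "data": {
  "increments": [
    {"offset": [6, 38, 0], "twist": 0, "grip": 0},
    {"offset": [12, 76, 0], "twist": 0, "grip": 0},
    {"offset": [18, 114, 0], "twist": 0, "grip": 0},
    {"offset": [24, 152, 0], "twist": 0, "grip": 0},
    {"offset": [30, 190, 0], "twist": 0, "grip": 0}
  ]
}}

```text
time: 11.03
tool_pos: [0.5601, 0.1916, 0.2806]
tool_rot: [-0.0, 0.0, 1.0, -0.0]
contact_force: [0.8, -0.4, -0.1]
gripper_width: 0.328
```

Request:
{"op": "play_rows", "data": {
  "increments": [
    {"offset": [6, 38, 0], "twist": 0, "grip": 0},
    {"offset": [13, 76, 0], "twist": 0, "grip": 0},
    {"offset": [13, 82, 0], "twist": 0, "grip": 0},
    {"offset": [13, 82, 0], "twist": 0, "grip": 0},
    {"offset": [13, 82, 0], "twist": 0, "grip": 0}
  ]
}}

```text
time: 11.45
tool_pos: [0.5478, 0.272, 0.2804]
tool_rot: [-0.0, -0.001, 1.0, -0.0]
contact_force: [-0.1, 0.7, -0.7]
gripper_width: 0.33
```

Request:
{"op": "play_rows", "data": {
  "increments": [
    {"offset": [0, 0, 30], "twist": 0, "grip": 0},
    {"offset": [0, 0, 60], "twist": 0, "grip": 0},
    {"offset": [0, 0, 80], "twist": 0, "grip": 0},
    {"offset": [0, 0, 80], "twist": 0, "grip": 0},
    {"offset": [0, 0, 80], "twist": 0, "grip": 0}
  ]
}}

```text
time: 11.87
tool_pos: [0.5478, 0.2704, 0.1993]
tool_rot: [-0.002, 0.001, 1.0, -0.001]
contact_force: [-0.2, -0.1, 0.6]
gripper_width: 0.332
```

Request:
{"op": "play_rows", "data": {
  "increments": [
    {"offset": [0, 0, 8], "twist": 0, "grip": 0},
    {"offset": [0, 0, 13], "twist": 0, "grip": 0},
    {"offset": [0, 0, 14], "twist": 0, "grip": 0},
    {"offset": [0, 0, 15], "twist": 0, "grip": 0},
    {"offset": [0, 0, 16], "twist": 0, "grip": 0}
  ]
}}

```text
time: 12.28
tool_pos: [0.5483, 0.2723, 0.1854]
tool_rot: [0.001, -0.0, 1.0, 0.0]
contact_force: [-0.1, -0.2, -1.1]
gripper_width: 0.326
```

Request:
{"op": "play_rows", "data": {
  "increments": [
    {"offset": [0, 0, 1], "twist": 0, "grip": 0},
    {"offset": [0, 0, 1], "twist": 0, "grip": 0},
    {"offset": [0, 0, 2], "twist": 0, "grip": 0},
    {"offset": [0, 0, 2], "twist": 0, "grip": 0}
  ]
}}

```text
time: 12.62
tool_pos: [0.5485, 0.2724, 0.1846]
tool_rot: [0.0, -0.0, 1.0, -0.0]
contact_force: [-3.9, -2.1, 8.1]
gripper_width: 0.331
```

Contact at the expected height. Release, lift, then go to the tall objective.

Request:
{"op": "play_rows", "data": {
  "increments": [
    {"offset": [0, 0, -1], "twist": 0, "grip": 0.4},
    {"offset": [0, 0, -1], "twist": 0, "grip": 0.5},
    {"offset": [0, 0, -1], "twist": 0, "grip": 0.6},
    {"offset": [0, 0, -1], "twist": 0, "grip": 0.65},
    {"offset": [0, 0, -1], "twist": 0, "grip": 0.65}
  ]
}}

```text
time: 13.03
tool_pos: [0.5478, 0.2721, 0.1833]
tool_rot: [-0.0, -0.0, 1.0, -0.0]
contact_force: [0.2, 0.3, -0.7]
gripper_width: 0.652
```

Request:
{"op": "play_rows", "data": {
  "increments": [
    {"offset": [0, 0, -15], "twist": 0, "grip": 0.65},
    {"offset": [0, 0, -40], "twist": 0, "grip": 0.65},
    {"offset": [0, 0, -70], "twist": 0, "grip": 0.65},
    {"offset": [0, 0, -100], "twist": 0, "grip": 0.65},
    {"offset": [0, 0, -100], "twist": 0, "grip": 0.65}
  ]
}}

```text
time: 13.45
tool_pos: [0.5502, 0.273, 0.2913]
tool_rot: [0.006, -0.0, 1.0, 0.002]
contact_force: [1.2, 0.6, 0.1]
gripper_width: 0.647
```

Request:
{"op": "play_rows", "data": {
  "increments": [
    {"offset": [-17, -34, 0], "twist": 0, "grip": 0.8},
    {"offset": [-34, -68, 0], "twist": 0, "grip": 0.8},
    {"offset": [-51, -102, 0], "twist": 0, "grip": 0.8},
    {"offset": [-68, -136, 0], "twist": 0, "grip": 0.8},
    {"offset": [-85, -170, 0], "twist": 0, "grip": 0.8}
  ]
}}

```text
time: 13.87
tool_pos: [0.6334, 0.1006, 0.2832]
tool_rot: [-0.0, -0.0, 1.0, 0.0]
contact_force: [0.9, 0.2, 0.5]
gripper_width: 0.8
```

Request:
{"op": "play_rows", "data": {
  "increments": [
    {"offset": [-17, -34, 0], "twist": 0, "grip": 0.8},
    {"offset": [-21, -46, 0], "twist": 0, "grip": 0.8},
    {"offset": [-21, -46, 0], "twist": 0, "grip": 0.8},
    {"offset": [-21, -46, 0], "twist": 0, "grip": 0.8}
  ]
}}

```text
time: 14.2
tool_pos: [0.6539, 0.0558, 0.283]
tool_rot: [-0.001, 0.001, 1.0, 0.0]
contact_force: [-0.0, 1.6, 0.2]
gripper_width: 0.798
```

```bash
python3 look.py b2.png scene .58 .28 .02 top .58 .28 .02
```

```text
scene 262 167
top 164 181
14.3 [0.65348444 0.05733745 0.28315323] 0.8000278573003831
```

View pics/b2.png

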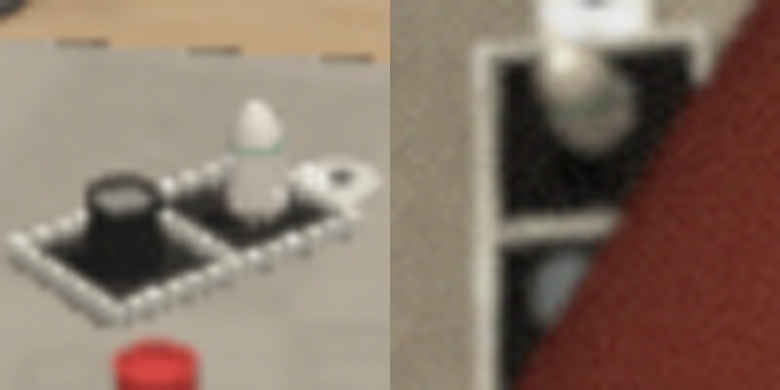

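The tube stands in the middle of its bay (scene crop (124,225)) and the short objective is unmoved. Now grasping the tall objective.

Request:
{"op": "play_rows", "data": {
  "increments": [
    {"offset": [0, 0, 30], "twist": 0, "grip": 0.8},
    {"offset": [0, 0, 60], "twist": 0, "grip": 0.8},
    {"offset": [0, 0, 85], "twist": 0, "grip": 0.8},
    {"offset": [0, 0, 98], "twist": 0, "grip": 0.8},
    {"offset": [0, 0, 98], "twist": 0, "grip": 0.8}
  ]
}}

```text
time: 14.72
tool_pos: [0.6517, 0.0577, 0.1813]
tool_rot: [-0.004, -0.001, 1.0, 0.0]
contact_force: [-1.0, 0.3, 0.6]
gripper_width: 0.796
```

Request:
{"op": "play_rows", "data": {
  "increments": [
    {"offset": [0, 0, 0], "twist": 0, "grip": 0.6},
    {"offset": [0, 0, 0], "twist": 0, "grip": 0.4},
    {"offset": [0, 0, 0], "twist": 0, "grip": 0.2},
    {"offset": [0, 0, 0], "twist": 0, "grip": 0.0},
    {"offset": [0, 0, 0], "twist": 0, "grip": 0.0}
  ]
}}

```text
time: 15.13
tool_pos: [0.6552, 0.0562, 0.1884]
tool_rot: [0.002, -0.0, 1.0, 0.0]
contact_force: [-1.1, 0.3, 5.7]
gripper_width: 0.242
```

Request:
{"op": "play_rows", "data": {
  "increments": [
    {"offset": [0, 0, 0], "twist": 0, "grip": 0.0},
    {"offset": [0, 0, 0], "twist": 0, "grip": 0.0},
    {"offset": [0, 0, 0], "twist": 0, "grip": 0.0}
  ]
}}

```text
time: 15.38
tool_pos: [0.6552, 0.0562, 0.1884]
tool_rot: [0.002, -0.0, 1.0, 0.0]
contact_force: [-1.0, 1.5, 6.3]
gripper_width: 0.238
```

Request:
{"op": "play_rows", "data": {
  "increments": [
    {"offset": [0, 0, -5], "twist": 0, "grip": 0.0},
    {"offset": [0, 0, -20], "twist": 0, "grip": 0.0},
    {"offset": [0, 0, -45], "twist": 0, "grip": 0.0},
    {"offset": [0, 0, -75], "twist": 0, "grip": 0.0},
    {"offset": [0, 0, -100], "twist": 0, "grip": 0.0}
  ]
}}

```text
time: 15.8
tool_pos: [0.6539, 0.0561, 0.2879]
tool_rot: [0.0, -0.0, 1.0, -0.0]
contact_force: [1.1, 0.5, -0.7]
gripper_width: 0.237
```

Request:
{"op": "play_rows", "data": {
  "increments": [
    {"offset": [5, -38, 0], "twist": 0, "grip": 0},
    {"offset": [10, -76, 0], "twist": 0, "grip": 0},
    {"offset": [15, -114, 0], "twist": 0, "grip": 0},
    {"offset": [20, -152, 0], "twist": 0, "grip": 0},
    {"offset": [25, -190, 0], "twist": 0, "grip": 0}
  ]
}}

```text
time: 16.22
tool_pos: [0.6284, -0.1354, 0.2867]
tool_rot: [0.0, -0.0, 1.0, -0.0]
contact_force: [0.7, -0.5, -1.8]
gripper_width: 0.236
```

Request:
{"op": "play_rows", "data": {
  "increments": [
    {"offset": [5, -38, 0], "twist": 0, "grip": 0},
    {"offset": [10, -76, 0], "twist": 0, "grip": 0},
    {"offset": [15, -114, 0], "twist": 0, "grip": 0},
    {"offset": [22, -148, 0], "twist": 0, "grip": 0},
    {"offset": [22, -148, 0], "twist": 0, "grip": 0}
  ]
}}

```text
time: 16.63
tool_pos: [0.6055, -0.2876, 0.2869]
tool_rot: [0.0, 0.003, 1.0, -0.002]
contact_force: [0.7, -0.2, -0.2]
gripper_width: 0.243
```

Request:
{"op": "play_rows", "data": {
  "increments": [
    {"offset": [0, 0, 30], "twist": 0, "grip": 0},
    {"offset": [0, 0, 60], "twist": 0, "grip": 0},
    {"offset": [0, 0, 80], "twist": 0, "grip": 0},
    {"offset": [0, 0, 80], "twist": 0, "grip": 0},
    {"offset": [0, 0, 80], "twist": 0, "grip": 0}
  ]
}}

```text
time: 17.05
tool_pos: [0.6065, -0.2812, 0.2047]
tool_rot: [-0.001, -0.0, 1.0, 0.001]
contact_force: [1.5, 0.4, -1.0]
gripper_width: 0.235
```

Request:
{"op": "play_rows", "data": {
  "increments": [
    {"offset": [0, 0, 7], "twist": 0, "grip": 0},
    {"offset": [0, 0, 11], "twist": 0, "grip": 0},
    {"offset": [0, 0, 13], "twist": 0, "grip": 0},
    {"offset": [0, 0, 14], "twist": 0, "grip": 0},
    {"offset": [0, 0, 15], "twist": 0, "grip": 0}
  ]
}}

```text
time: 17.47
tool_pos: [0.6074, -0.2819, 0.1914]
tool_rot: [0.0, -0.0, 1.0, -0.0]
contact_force: [-0.4, 0.3, 6.6]
gripper_width: 0.24
```

Request:
{"op": "play_rows", "data": {
  "increments": [
    {"offset": [0, 0, 0], "twist": 0, "grip": 0},
    {"offset": [0, 0, 0], "twist": 0, "grip": 0}
  ]
}}

```text
time: 17.63
tool_pos: [0.6074, -0.2819, 0.1915]
tool_rot: [0.001, -0.0, 1.0, -0.0]
contact_force: [-0.6, 0.9, 1.8]
gripper_width: 0.241
```

Request:
{"op": "play_rows", "data": {
  "increments": [
    {"offset": [0, 0, 0], "twist": 0, "grip": 0.35},
    {"offset": [0, 0, 0], "twist": 0, "grip": 0.5},
    {"offset": [0, 0, 0], "twist": 0, "grip": 0.65},
    {"offset": [0, 0, 0], "twist": 0, "grip": 0.65},
    {"offset": [0, 0, 0], "twist": 0, "grip": 0.65}
  ]
}}

```text
time: 18.05
tool_pos: [0.6071, -0.2819, 0.1907]
tool_rot: [0.0, -0.0, 1.0, -0.0]
contact_force: [-0.3, -0.5, -0.2]
gripper_width: 0.654
```

Request:
{"op": "play_rows", "data": {
  "increments": [
    {"offset": [0, 0, -15], "twist": 0, "grip": 0.65},
    {"offset": [0, 0, -40], "twist": 0, "grip": 0.65},
    {"offset": [0, 0, -70], "twist": 0, "grip": 0.65},
    {"offset": [0, 0, -95], "twist": 0, "grip": 0.65},
    {"offset": [0, 0, -95], "twist": 0, "grip": 0.65}
  ]
}}

```text
time: 18.47
tool_pos: [0.609, -0.2829, 0.2947]
tool_rot: [0.005, -0.0, 1.0, -0.003]
contact_force: [0.4, -0.1, 1.0]
gripper_width: 0.648
```

Request:
{"op": "play_rows", "data": {
  "increments": [
    {"offset": [-7, 36, 0], "twist": 0, "grip": 0.9},
    {"offset": [-14, 72, 0], "twist": 0, "grip": 0.9},
    {"offset": [-21, 108, 0], "twist": 0, "grip": 0.9},
    {"offset": [-28, 144, 0], "twist": 0, "grip": 0.9},
    {"offset": [-33, 177, 0], "twist": 0, "grip": 0.9}
  ]
}}

```text
time: 18.88
tool_pos: [0.6402, -0.1029, 0.2864]
tool_rot: [0.0, -0.0, 1.0, 0.0]
contact_force: [0.7, -0.3, -0.1]
gripper_width: 0.901
```

Request:
{"op": "play_rows", "data": {
  "increments": [
    {"offset": [0, 0, 0], "twist": 0, "grip": 0.9},
    {"offset": [0, 0, 0], "twist": 0, "grip": 0.9},
    {"offset": [0, 0, 30], "twist": 0, "grip": 0.9},
    {"offset": [0, 0, 60], "twist": 0, "grip": 0.9},
    {"offset": [0, 0, 60], "twist": 0, "grip": 0.9}
  ]
}}

```text
time: 19.3
tool_pos: [0.6373, -0.1054, 0.2193]
tool_rot: [-0.005, 0.001, 1.0, 0.001]
contact_force: [-1.5, 0.3, -1.1]
gripper_width: 0.897
```

```bash
python3 look.py b3.png scene .58 -.283 .02 scene .64 -.105 .03
```

```text
scene 361 287
scene 342 228
19.4 [ 0.63932281 -0.10584194  0.22456752] 0.9011332336458988
```

View pics/b3.png

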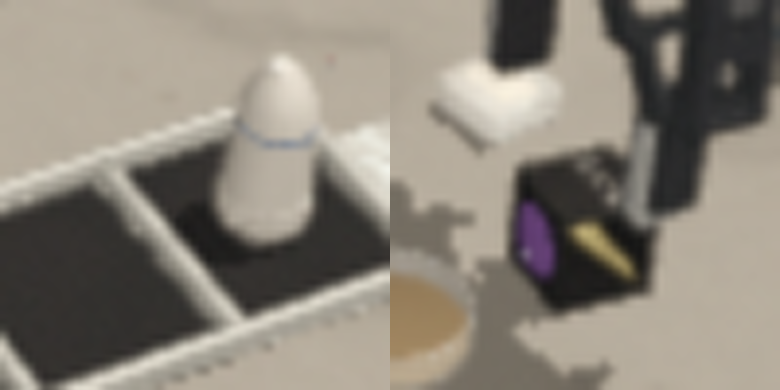

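The tall objective stands mid-bay (crop (268,150)). The gripper straddles the cube (right crop (585,230)), but a white block is close to the far finger. I'll check that clearance.

Run:
```python
from h import *
for u,v in ((288,166),(302,166),(302,182),(288,182),(295,174)): print(ray("top",u,v,0.01)[:2].round(3))
```

```text
[0.677 0.004]
[ 0.684 -0.028]
[ 0.644 -0.036]
[ 0.637 -0.004]
[ 0.66  -0.016]
```

Request:
{"op": "play_rows", "data": {
  "increments": [
    {"offset": [0, 0, 0], "twist": 0, "grip": 0.8},
    {"offset": [0, 0, 15], "twist": 0, "grip": 0.8},
    {"offset": [0, 0, 30], "twist": 0, "grip": 0.8},
    {"offset": [0, 0, 42], "twist": 0, "grip": 0.8},
    {"offset": [0, 0, 42], "twist": 0, "grip": 0.8}
  ]
}}

```text
time: 19.82
tool_pos: [0.6383, -0.1044, 0.1794]
tool_rot: [-0.003, -0.0, 1.0, 0.001]
contact_force: [-0.6, 0.0, -0.6]
gripper_width: 0.806
```

Request:
{"op": "play_rows", "data": {
  "increments": [
    {"offset": [0, 0, 0], "twist": 0, "grip": 0.65},
    {"offset": [0, 0, 0], "twist": 0, "grip": 0.5},
    {"offset": [0, 0, 0], "twist": 0, "grip": 0.3},
    {"offset": [0, 0, 0], "twist": 0, "grip": 0.0},
    {"offset": [0, 0, 0], "twist": 0, "grip": 0.0}
  ]
}}

```text
time: 20.23
tool_pos: [0.6405, -0.1049, 0.1846]
tool_rot: [0.001, -0.0, 1.0, -0.0]
contact_force: [0.9, 0.6, 1.3]
gripper_width: 0.37
```

Request:
{"op": "play_rows", "data": {
  "increments": [
    {"offset": [0, 0, 0], "twist": 0, "grip": 0.0},
    {"offset": [0, 0, 0], "twist": 0, "grip": 0.0},
    {"offset": [0, 0, 0], "twist": 0, "grip": 0.0}
  ]
}}

```text
time: 20.48
tool_pos: [0.6405, -0.1049, 0.1845]
tool_rot: [0.001, -0.0, 1.0, -0.0]
contact_force: [-0.1, 0.4, 3.4]
gripper_width: 0.377
```

Request:
{"op": "play_rows", "data": {
  "increments": [
    {"offset": [0, 0, -5], "twist": 0, "grip": 0.0},
    {"offset": [0, 0, -20], "twist": 0, "grip": 0.0},
    {"offset": [0, 0, -45], "twist": 0, "grip": 0.0},
    {"offset": [0, 0, -75], "twist": 0, "grip": 0.0},
    {"offset": [0, 0, -105], "twist": 0, "grip": 0.0}
  ]
}}

```text
time: 20.9
tool_pos: [0.6396, -0.1047, 0.2899]
tool_rot: [-0.001, -0.0, 1.0, 0.0]
contact_force: [0.5, -0.8, 0.1]
gripper_width: 0.372
```

Request:
{"op": "play_rows", "data": {
  "increments": [
    {"offset": [16, -30, 0], "twist": 0, "grip": 0},
    {"offset": [32, -60, 0], "twist": 0, "grip": 0},
    {"offset": [48, -90, 0], "twist": 0, "grip": 0},
    {"offset": [64, -120, 0], "twist": 0, "grip": 0},
    {"offset": [80, -150, 0], "twist": 0, "grip": 0}
  ]
}}

```text
time: 21.32
tool_pos: [0.5591, -0.2559, 0.2899]
tool_rot: [0.0, -0.0, 1.0, -0.0]
contact_force: [0.1, -0.2, 0.1]
gripper_width: 0.375
```

Request:
{"op": "play_rows", "data": {
  "increments": [
    {"offset": [13, -29, 0], "twist": 0, "grip": 0},
    {"offset": [13, -29, 0], "twist": 0, "grip": 0},
    {"offset": [13, -29, 30], "twist": 0, "grip": 0},
    {"offset": [13, -29, 60], "twist": 0, "grip": 0},
    {"offset": [13, -29, 80], "twist": 0, "grip": 0}
  ]
}}

```text
time: 21.73
tool_pos: [0.5465, -0.2835, 0.2073]
tool_rot: [-0.001, 0.0, 1.0, 0.001]
contact_force: [-1.1, 0.5, -1.2]
gripper_width: 0.372
```

Request:
{"op": "play_rows", "data": {
  "increments": [
    {"offset": [0, 0, 5], "twist": 0, "grip": 0},
    {"offset": [0, 0, 10], "twist": 0, "grip": 0},
    {"offset": [0, 0, 14], "twist": 0, "grip": 0},
    {"offset": [0, 0, 14], "twist": 0, "grip": 0},
    {"offset": [0, 0, 14], "twist": 0, "grip": 0}
  ]
}}

```text
time: 22.15
tool_pos: [0.5478, -0.2841, 0.1963]
tool_rot: [0.001, -0.0, 1.0, -0.001]
contact_force: [0.6, -0.2, -0.4]
gripper_width: 0.373
```

Target contact at about 0.1875.

Request:
{"op": "play_rows", "data": {
  "increments": [
    {"offset": [0, 0, 4], "twist": 0, "grip": 0},
    {"offset": [0, 0, 6], "twist": 0, "grip": 0},
    {"offset": [0, 0, 8], "twist": 0, "grip": 0},
    {"offset": [0, 0, 8], "twist": 0, "grip": 0},
    {"offset": [0, 0, 8], "twist": 0, "grip": 0}
  ]
}}

```text
time: 22.57
tool_pos: [0.5474, -0.284, 0.1875]
tool_rot: [0.0, -0.0, 1.0, -0.0]
contact_force: [-1.5, 0.5, 5.3]
gripper_width: 0.376
```

Request:
{"op": "play_rows", "data": {
  "increments": [
    {"offset": [0, 0, 1], "twist": 0, "grip": 0},
    {"offset": [0, 0, 2], "twist": 0, "grip": 0},
    {"offset": [0, 0, 2], "twist": 0, "grip": 0}
  ]
}}

```text
time: 22.82
tool_pos: [0.5477, -0.2841, 0.1875]
tool_rot: [0.0, -0.0, 1.0, -0.0]
contact_force: [-7.2, 4.4, 15.2]
gripper_width: 0.37
```

Request:
{"op": "play_rows", "data": {
  "increments": [
    {"offset": [0, 0, -1], "twist": 0, "grip": 0.45},
    {"offset": [0, 0, -1], "twist": 0, "grip": 0.55},
    {"offset": [0, 0, -1], "twist": 0, "grip": 0.65},
    {"offset": [0, 0, -1], "twist": 0, "grip": 0.65},
    {"offset": [0, 0, -1], "twist": 0, "grip": 0.65}
  ]
}}

```text
time: 23.23
tool_pos: [0.5469, -0.2838, 0.1851]
tool_rot: [-0.0, -0.0, 1.0, 0.0]
contact_force: [-0.7, 0.4, -0.0]
gripper_width: 0.647
```

Request:
{"op": "play_rows", "data": {
  "increments": [
    {"offset": [0, 0, -15], "twist": 0, "grip": 0.65},
    {"offset": [0, 0, -40], "twist": 0, "grip": 0.65},
    {"offset": [0, 0, -70], "twist": 0, "grip": 0.65},
    {"offset": [0, 0, -105], "twist": 0, "grip": 0.65},
    {"offset": [0, 0, -105], "twist": 0, "grip": 0.65}
  ]
}}

```text
time: 23.65
tool_pos: [0.5492, -0.2852, 0.2991]
tool_rot: [0.005, -0.0, 1.0, -0.004]
contact_force: [1.2, -0.8, 2.1]
gripper_width: 0.647
```

Request:
{"op": "play_rows", "data": {
  "increments": [
    {"offset": [14, 35, 0], "twist": 0, "grip": 0.6},
    {"offset": [28, 70, 0], "twist": 0, "grip": 0.6},
    {"offset": [42, 105, 0], "twist": 0, "grip": 0.6},
    {"offset": [56, 140, 0], "twist": 0, "grip": 0.6},
    {"offset": [70, 175, 0], "twist": 0, "grip": 0.6}
  ]
}}

```text
time: 24.07
tool_pos: [0.4761, -0.1076, 0.2902]
tool_rot: [-0.0, 0.0, 1.0, 0.0]
contact_force: [0.6, 0.1, 0.7]
gripper_width: 0.596
```

Request:
{"op": "play_rows", "data": {
  "increments": [
    {"offset": [14, 35, 0], "twist": 0, "grip": 0.6},
    {"offset": [18, 44, 0], "twist": 0, "grip": 0.6},
    {"offset": [18, 44, 0], "twist": 0, "grip": 0.6},
    {"offset": [18, 44, 30], "twist": 0, "grip": 0.6},
    {"offset": [18, 44, 30], "twist": 0, "grip": 0.6}
  ]
}}

```text
time: 24.48
tool_pos: [0.4579, -0.065, 0.257]
tool_rot: [-0.003, -0.0, 1.0, 0.001]
contact_force: [-0.7, 0.9, -1.8]
gripper_width: 0.597
```

```bash
python3 look.py b4.png scene .56 -.283 .02 scene .46 -.065 .06
```

```text
scene 352 290
scene 267 226
24.5833 [ 0.4589321  -0.06555746  0.25974129] 0.5987447499163973
```

View pics/b4.png

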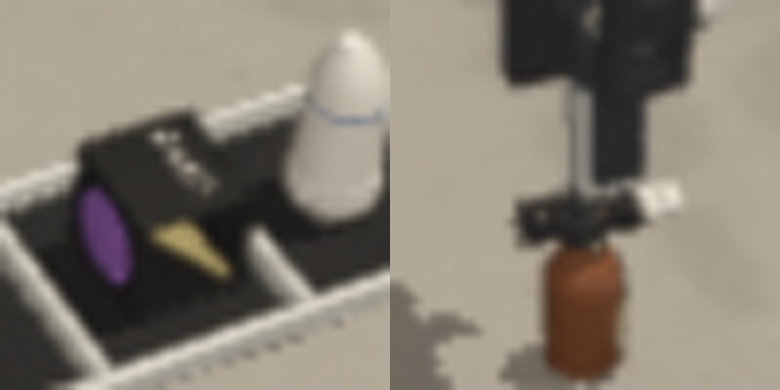

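The cube is flat in mid-bay (crop (150,210)), and the bottle (right crop (585,310)) is under the open jaws. Descend and grip.

Request:
{"op": "play_rows", "data": {
  "increments": [
    {"offset": [0, 0, 20], "twist": 0, "grip": 0.65},
    {"offset": [0, 0, 40], "twist": 0, "grip": 0.65},
    {"offset": [0, 0, 60], "twist": 0, "grip": 0.65},
    {"offset": [0, 0, 76], "twist": 0, "grip": 0.65},
    {"offset": [0, 0, 76], "twist": 0, "grip": 0.65}
  ]
}}

```text
time: 25.0
tool_pos: [0.4582, -0.0654, 0.1824]
tool_rot: [-0.003, 0.0, 1.0, 0.001]
contact_force: [-0.8, 0.3, -0.8]
gripper_width: 0.651
```

Request:
{"op": "play_rows", "data": {
  "increments": [
    {"offset": [0, 0, 0], "twist": 0, "grip": 0.5},
    {"offset": [0, 0, 0], "twist": 0, "grip": 0.35},
    {"offset": [0, 0, 0], "twist": 0, "grip": 0.2},
    {"offset": [0, 0, 0], "twist": 0, "grip": 0.0},
    {"offset": [0, 0, 0], "twist": 0, "grip": 0.0}
  ]
}}

```text
time: 25.42
tool_pos: [0.4602, -0.0653, 0.1868]
tool_rot: [0.002, -0.0, 1.0, -0.001]
contact_force: [0.7, -1.2, 7.3]
gripper_width: 0.263
```

Request:
{"op": "play_rows", "data": {
  "increments": [
    {"offset": [0, 0, 0], "twist": 0, "grip": 0.0},
    {"offset": [0, 0, 0], "twist": 0, "grip": 0.0},
    {"offset": [0, 0, 0], "twist": 0, "grip": 0.0}
  ]
}}

```text
time: 25.67
tool_pos: [0.4602, -0.0653, 0.1868]
tool_rot: [0.002, -0.0, 1.0, -0.001]
contact_force: [-0.4, -0.6, 7.2]
gripper_width: 0.262
```

Request:
{"op": "play_rows", "data": {
  "increments": [
    {"offset": [0, 0, -5], "twist": 0, "grip": 0.0},
    {"offset": [0, 0, -20], "twist": 0, "grip": 0.0},
    {"offset": [0, 0, -45], "twist": 0, "grip": 0.0},
    {"offset": [0, 0, -75], "twist": 0, "grip": 0.0},
    {"offset": [0, 0, -105], "twist": 0, "grip": 0.0}
  ]
}}

```text
time: 26.08
tool_pos: [0.4583, -0.0646, 0.2902]
tool_rot: [-0.001, -0.0, 1.0, 0.0]
contact_force: [0.0, -0.9, -0.5]
gripper_width: 0.263
```

Request:
{"op": "play_rows", "data": {
  "increments": [
    {"offset": [-5, -37, 0], "twist": 0, "grip": 0},
    {"offset": [-9, -74, 0], "twist": 0, "grip": 0},
    {"offset": [-14, -111, 0], "twist": 0, "grip": 0},
    {"offset": [-18, -148, 0], "twist": 0, "grip": 0},
    {"offset": [-23, -185, 0], "twist": 0, "grip": 0}
  ]
}}

```text
time: 26.5
tool_pos: [0.4818, -0.2513, 0.29]
tool_rot: [0.0, -0.0, 1.0, 0.0]
contact_force: [0.6, 0.6, -0.3]
gripper_width: 0.268
```

Request:
{"op": "play_rows", "data": {
  "increments": [
    {"offset": [-4, -34, 0], "twist": 0, "grip": 0},
    {"offset": [-4, -34, 0], "twist": 0, "grip": 0},
    {"offset": [-4, -34, 30], "twist": 0, "grip": 0},
    {"offset": [-4, -34, 60], "twist": 0, "grip": 0},
    {"offset": [-4, -34, 80], "twist": 0, "grip": 0}
  ]
}}

```text
time: 26.92
tool_pos: [0.4852, -0.283, 0.2074]
tool_rot: [-0.001, 0.0, 1.0, 0.001]
contact_force: [-0.1, 0.9, -1.6]
gripper_width: 0.265
```

Request:
{"op": "play_rows", "data": {
  "increments": [
    {"offset": [0, 0, 5], "twist": 0, "grip": 0},
    {"offset": [0, 0, 10], "twist": 0, "grip": 0},
    {"offset": [0, 0, 14], "twist": 0, "grip": 0},
    {"offset": [0, 0, 14], "twist": 0, "grip": 0},
    {"offset": [0, 0, 14], "twist": 0, "grip": 0}
  ]
}}

```text
time: 27.33
tool_pos: [0.4867, -0.2841, 0.1972]
tool_rot: [0.001, -0.0, 1.0, -0.001]
contact_force: [0.5, -0.2, -0.7]
gripper_width: 0.264
```

Request:
{"op": "play_rows", "data": {
  "increments": [
    {"offset": [0, 0, 3], "twist": 0, "grip": 0},
    {"offset": [0, 0, 5], "twist": 0, "grip": 0},
    {"offset": [0, 0, 6], "twist": 0, "grip": 0},
    {"offset": [0, 0, 7], "twist": 0, "grip": 0},
    {"offset": [0, 0, 7], "twist": 0, "grip": 0}
  ]
}}

```text
time: 27.75
tool_pos: [0.4864, -0.284, 0.1898]
tool_rot: [0.0, -0.0, 1.0, 0.0]
contact_force: [-1.3, 1.0, 5.4]
gripper_width: 0.267
```

Contact at the predicted height. Release, raise, move clear and check.

Request:
{"op": "play_rows", "data": {
  "increments": [
    {"offset": [0, 0, 0], "twist": 0, "grip": 0.35},
    {"offset": [0, 0, 0], "twist": 0, "grip": 0.45},
    {"offset": [0, 0, 0], "twist": 0, "grip": 0.55},
    {"offset": [0, 0, 0], "twist": 0, "grip": 0.65},
    {"offset": [0, 0, 0], "twist": 0, "grip": 0.65}
  ]
}}

```text
time: 28.17
tool_pos: [0.486, -0.2838, 0.1885]
tool_rot: [-0.0, -0.0, 1.0, 0.0]
contact_force: [-0.2, 0.7, -0.5]
gripper_width: 0.652
```

Request:
{"op": "play_rows", "data": {
  "increments": [
    {"offset": [0, 0, -15], "twist": 0, "grip": 0.65},
    {"offset": [0, 0, -40], "twist": 0, "grip": 0.65},
    {"offset": [0, 0, -70], "twist": 0, "grip": 0.65},
    {"offset": [0, 0, -105], "twist": 0, "grip": 0.65},
    {"offset": [0, 0, -140], "twist": 0, "grip": 0.65}
  ]
}}

```text
time: 28.58
tool_pos: [0.4857, -0.2836, 0.3294]
tool_rot: [-0.001, -0.0, 1.0, 0.0]
contact_force: [0.7, -0.6, -0.1]
gripper_width: 0.647
```

Request:
{"op": "play_rows", "data": {
  "increments": [
    {"offset": [0, 38, 0], "twist": 0, "grip": 0.65},
    {"offset": [0, 76, 0], "twist": 0, "grip": 0.65},
    {"offset": [0, 114, 0], "twist": 0, "grip": 0.65},
    {"offset": [0, 152, 0], "twist": 0, "grip": 0.65},
    {"offset": [0, 190, 0], "twist": 0, "grip": 0.65}
  ]
}}

```text
time: 29.0
tool_pos: [0.4856, -0.0923, 0.3288]
tool_rot: [0.0, 0.0, 1.0, -0.0]
contact_force: [1.6, -0.3, -0.7]
gripper_width: 0.647
```

Request:
{"op": "play_rows", "data": {
  "increments": [
    {"offset": [0, 38, 0], "twist": 0, "grip": 0.65},
    {"offset": [0, 70, 0], "twist": 0, "grip": 0.65},
    {"offset": [0, 70, 0], "twist": 0, "grip": 0.65},
    {"offset": [0, 70, 0], "twist": 0, "grip": 0.65},
    {"offset": [0, 70, 0], "twist": 0, "grip": 0.65}
  ]
}}

```text
time: 29.42
tool_pos: [0.4861, -0.0239, 0.3287]
tool_rot: [0.0, -0.0, 1.0, -0.0]
contact_force: [-0.3, 0.0, 0.1]
gripper_width: 0.648
```

Run:
```python
from h import *
f={c:manip.grab_frame(c) for c in ("top","scene")}
LT=(np.array([.5467,-.2835]),np.radians(1));ST=(np.array([.5777,.280]),np.radians(16.1))
for n,(o,a) in dict(tall_objective=LT,filter_cube=LT,dropper_bottle=LT,short_objective=ST,lens_tube=ST).items():
    for c in f:
        for d in manip.tip_of(n,c):
            P=w(c,d["xyz"]);q=P[:2]-o;R=np.array([[np.cos(a),np.sin(a)],[-np.sin(a),np.cos(a)]])
            if d["p"]>.25: print(n,c,round(d["p"],2),"tray-frame mm",(R@q*1000).round(),"z",round(P[2]*1000))
z=lambda c,P,h:(lambda u,v:cv2.resize(f[c][v-h:v+h,u-h:u+h],(390,390),interpolation=cv2.INTER_CUBIC))(*np.round(px(c,P)).astype(int))
cv2.imwrite("pics/f.png",np.hstack([z("scene",[.55,-.283,.02],42),z("top",[.55,-.283,.02],40)]))
cv2.imwrite("pics/f2.png",cv2.resize(f["scene"],(784,588)))
print(manip.state()["time"],manip.state()["tool_pos"])
```

```text
tall_objective top 0.52 tray-frame mm [56. -1.] z 4
tall_objective scene 0.75 tray-frame mm [60. -2.] z 3
filter_cube top 0.88 tray-frame mm [ 3. -7.] z 4
filter_cube scene 0.87 tray-frame mm [-1. -2.] z 2
dropper_bottle top 0.73 tray-frame mm [-57.  -1.] z 3
dropper_bottle top 0.43 tray-frame mm [ 70. 571.] z 8
dropper_bottle scene 0.58 tray-frame mm [-60.   0.] z 7
short_objective top 0.69 tray-frame mm [33. -2.] z 2
short_objective scene 0.69 tray-frame mm [-224. -144.] z 0
lens_tube top 0.73 tray-frame mm [-25.   1.] z 4
lens_tube top 0.48 tray-frame mm [ -92. -103.] z 0
lens_tube scene 0.71 tray-frame mm [-33.   2.] z 6
lens_tube scene 0.63 tray-frame mm [ -95. -104.] z -2
30.0167 [ 0.48606794 -0.02399611  0.32868827]
```

View pics/f.png

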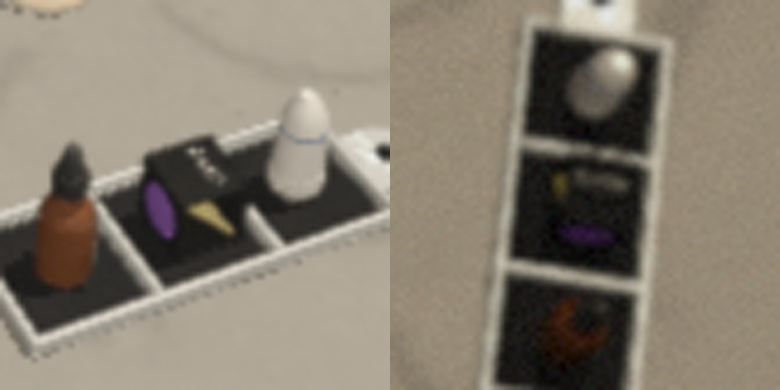

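View pics/f2.png

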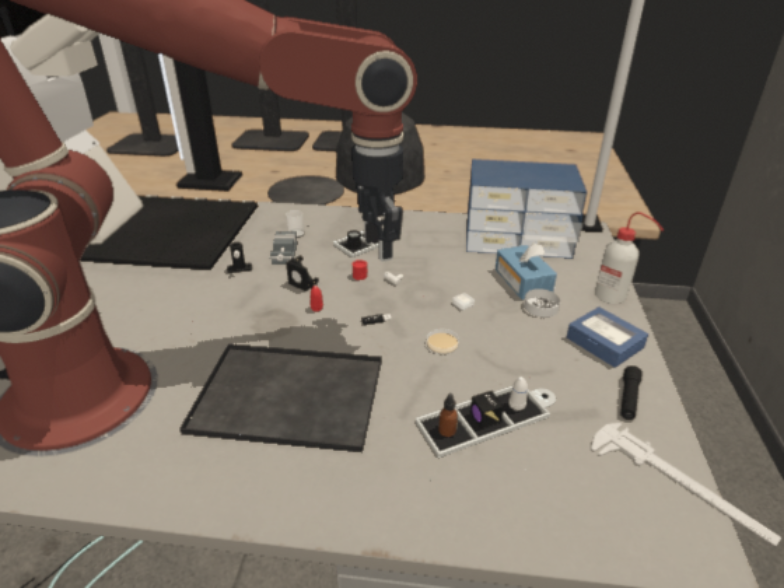

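All three parts stand upright in the long tray: bottle (65,235), cube (185,195) and tall objective (300,150). In the full view the tube is in the short tray at (353,240), and the gripper is clear of everything. Handing in.

```bash
python3 -c "
from plant import manip
print(manip.job_done())"
```

```text
the job is handed in; nothing more can be done
None
```

Both kits are made up and the job is handed in, at about 30 s of the 112 s allowed. All five parts stand upright in their own bays, and the gripper is raised clear of everything. The red look-alikes were not touched.

- **Position check:** the last reading from each camera put every part within 12 mm of its bay centre. Most were within 5 mm; the worst was the cube, 7 mm off across the tray in the top view. Each set-down also showed floor contact at the expected height.
- **Disagreements:**
  - **Cube:** the scene camera put it only 2 mm off, and the released grip pose about 1 mm off.
  - **Short objective:** the scene camera's detection landed on the red look-alike, because the gripper blocked its view of the real one. The top camera put it within 3 mm, and the earlier close crops showed it upright.

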